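# Offer up a butterfly key over its recess under full raking light

### The job

Turn the dimmer of the raking lamp clockwise right up to its stop so that we can see the joint, then pick the pale butterfly key out of the tray and offer it up to the open recess in the cracked walnut board: hold it level, squarely lined up with the recess and about a centimetre clear of the wood. A tight key will not come out again, so it must not touch the board, nor be knocked on the lamp, and nothing else on the bench may be shifted. Finish while holding the key still over the recess; do not put it down or let go.

Things in the scene. Friction and masses are not known exactly. Their poses are not given: they have to be found in the camera images.
- key_light: the key to use: pale wooden butterfly (bow-tie) key, 80 mm long, 44 mm wide at both ends, tapering straight to a 20 mm waist, 22 mm thick, about 50 g, lying flat and loose in the tray. Origin: centre of its underside. x: along its length, y: across the waist, z: up. Same after a half turn. 20 mm wide pads meet the waist where it is about 26 mm wide
- key_dark: dark brown wooden butterfly key of the same size as the pale one, loose in the tray, to be left alone. Origin: centre of its underside, x along its length
- key_red: smaller red-brown wooden butterfly key, 60 x 34 x 22 mm (waist 18 mm), loose in the tray, to be left alone. Origin: centre of its underside, x along its length
- tray: low grey parts tray, 150 x 300 mm (x, y), fixed; the keys lie in it side by side, about 95 mm apart along y in any order, on a floor 5 mm above the bench, inside a rim 12 mm high. Origin: centre of its underside
- recess (a point): centre of the mouth of the open recess, level with the board's upper face. The recess is bow-tie shaped, lighter brown inside than the board, 81 mm long, 45 mm wide at the ends, 21 mm at the waist, 14 mm deep. x: along the recess's length, y: across its waist, z: up
- board: dark walnut board, 180 (x) by 340 (y) by 38 mm, on four orange 25 mm bench cookies: upper face 63 mm above the bench; fixed. A crack runs along y; the recess lies at (0, -50) mm, a pale key inlaid flush at (0, +45) mm, a sanding block on the +y end. A fixed hand plane, 120 mm high, stands on the bench beyond the end away from the robot. Origin: centre of footprint, at bench height
- lamp: raking inspection lamp, fixed to the bench between tray and board. Black driver box 110 x 86 mm, 50 mm high, under the origin (centre of its underside), carrying the dimmer on top; an aluminium LED bar, 28 mm wide, runs from x = +60 to +420 mm along the lamp's own x axis, its top 118 mm above the bench, on two stands with feet 86 mm wide
- dimmer (a joint): the lamp's black dimmer knob: angle in rad, 0 fully anticlockwise (off), growing clockwise seen from above, to the end stop at 4.71 (full light); turns with light friction (about 0.03 N m) and stays where it is left
- dimmer_grip (a point): point on the dimmer's vertical axis at the height to grip, 87 mm above the bench. The knob's grip is an upright bar 42 mm long, 14 mm wide and 32 mm high, its top 7 mm above this point, over a disc of 44 mm diameter whose top is 23 mm below this point. The frame turns with the knob: x along the bar, y across it, z up
- sanding_block: cork-faced green sanding block, 110 x 66 x 36 mm, lying loose on the board's +y end. Origin: centre of its underside
- mallet: wooden joiner's mallet, about 250 mm long, head 115 x 65 x 60 mm, lying behind the tray. Origin: near the middle of its length, at bench height
- chisel: bench chisel with yellow handle, 235 mm long, lying in front of the tray on the robot's side. Origin: near mid-length, at bench height
- glue: white and yellow glue bottle with orange nozzle, 60 mm in diameter and 172 mm high, standing between the tray's far side and the lamp bar. Origin: centre of its underside
Mind the look-alikes: they are no part of the job. There is more than one size of the key_light; the one meant has the size given above.

How it is judged:
By the outcome, as a careful person would: the job done as asked, in the order asked, and still so for the second after the job is handed in, while the arm keeps its last pose, push and grip.
It also fails if it takes over 72 s, if anything falls off the work surface, if the arm or the gripper's body presses on something with over 40 N, if the wrist force passes 120 N, or if a joint passes its speed limit or range.

### The arm

A 6-joint arm with a two-finger parallel gripper is mounted at the origin on the work surface. World frame = base frame: x ahead of the robot, y to its left, z up, the work surface at z = 0. Lengths are in m, angles in degrees, forces in N, time in s.
With the tool pointing down it reaches from about 0.375 to 0.9 m from the base axis. Payload 3.1 kg.
Tool frame: the origin (TCP) lies between the finger pads; the fingertips stand 11 mm ahead of it and the grasp point (between the pads) lies 8 mm behind it; z points along the fingers, y is the line along which they close (so a half turn about z gives the same grasp; the last joint's range is limited). The gripper opens to 87 mm and grips with 3 to 60 N. Pads are 19 mm wide; open, the fingers measure 117 mm over their backs; the gripper's body (75 mm by 190 mm) begins 51 mm behind the grasp point.
Start: joints at [-10.227, 30.224, 82.088, -0, 67.689, -10.227], TCP at [0.625, 0, 0.234] pointing down, gripper open.
Joint ranges: [-176.69, 176.69], [-43.24, 126.21], [12.49, 139.97], [-82, 262], [0, 151.66], [-163.58, 163.58]. Speed limits (degrees/s): [159.86, 159.86, 180, 180, 180, 180].

### API

Orientations are given as a 3x3 rotation matrix whose columns are the frame's x, y, z axes.
In Python, from rig import bot, viewer, workorder, models gives the robot as it stands.
- The arm moves only by the shell command python3 -m jog 'ROWS'. ROWS is JSON, a list of rows, each a list of 7 numbers: the opening, from 0 (shut) to 1 (fully open), then the shift along the tool's x, y, z in m, then the turn, a rotation vector about the tool's x, y, z in degrees. In form: [[claw, x, y, z, ax, ay, az], ...]. A call has 1 to 20 rows; each row is the pose to reach, as a shift and turn from the pose commanded when the call began, along the tool's axes at that moment; what a row does not reach only later rows make up. A row lasts 1/8 s, in which the tool goes at most 62.5 mm and 10.7 degrees, less where a joint would pass 70% of its speed; a pose out of reach is approached as far as the arm can. A call with a gripper value outside its range is refused whole. The fingers move at their own pace and stop on an object; the grip force is fixed at half the most. Time passes only in rows, so rows that repeat a pose let the fingers close. It gives the time, the measured TCP pose, the force, the opening and the grip force at its end, in the units of the state.
- bot.read_state(): the state, without advancing time (a new reading comes with each control period).
- viewer.capture(name): name is "scene" or "side" or "wrist"; returns (picture, depth): 420x560x3 uint8, blue, green, red; 420x560 float32, m along the optical axis (not along the pixel's ray), 0 where there is no reading.
- viewer.camera_info(name): a dict with "fx", "fy", "cx", "cy" (pixels), "world_to_cam" (4x4, takes a point from world to camera coordinates). Camera axes: x right, y down, z forward; pixel columns grow to the right and rows downward; lengths in m; the calibration is good to about 2 mm. A picture is of the moment at which its call begins: read the wrist's pose just before it. camera_info takes no time and is no camera call; for the wrist camera it gives the pose at the moment of the call.
- workorder.hand_in(): hands the job in; it is judged then, once.
Trained networks look in the newest picture that a camera, given by its name, has taken for a name from the list of things; names that differ only in an ending like _2 or _b are one class to them, and where a whole thing is asked for, a point or a joint stands for the part that bears it (a point fixed in the world has none). Each returns a list of dicts, best first, with "p" (0 to 1); they miss things now and then, are a little off and sometimes report something else, mostly with a low value. They report only what shows in the picture. A call takes as long as a camera call. They do not tell look-alikes from the thing itself.
- models.outline_of(camera, thing): "mask" (420x560 bool, what is visible of it).
- models.tip_of(camera, thing): "xyz" ([x, y, z] in m, in world coordinates, good to about 4 mm: a listed point, or the origin of a listed thing).
The state is a dict: "time_s": time; "joint_positions": joint angles; "qvel": joint speeds; "tau": joint torques, N m; "position": TCP position; "tcp_rot": TCP orientation; "force": force on the tool from outside, world axes, zero at the start; "moment": the same for the moment, N m; "opening": opening from 0.0 (shut) to 1.0 (fully open); "grasp_force": force on a finger pad.
Only numpy, scipy, OpenCV 4.12 (cv2) and the standard library are available. Lean on these libraries where they do the work, as an engineer would, in place of code of your own. Each camera call takes 0.05 s, during which the arm holds its last target. There are 200 camera calls.

## Working session

There is one attempt and no reset: what is moved stays moved. The work goes in short steps, Python scripts to look and compute and a shell command to move; the robot and the scene stay as the last step left them, time stands still between calls to the robot, and variables do not carry over. Pictures are saved under pics/ and viewed, at most 10 in all, crops included, and the job is handed in when it is done.

```bash
ls; mkdir -p pics
cat > h.py <<'E'
import numpy as np, cv2
from rig import bot, viewer, workorder, models
def cloud(cam, depth, mask=None, info=None):
    i=info or viewer.camera_info(cam); T=np.linalg.inv(np.array(i["world_to_cam"]))
    m=depth>0
    if mask is not None: m&=mask
    v,u=np.nonzero(m); z=depth[v,u]
    P=np.c_[(u-i["cx"])/i["fx"]*z,(v-i["cy"])/i["fy"]*z,z]
    return P@T[:3,:3].T+T[:3,3], v,u
E
python3 - <<'E'
from h import *
for c in ["scene","side"]:
    p,d=viewer.capture(c); cv2.imwrite(f"pics/{c}.png",p); np.save(f"{c}_d.npy",d)
    for t in ["key_light","key_dark","key_red","tray","recess","board","lamp","dimmer_grip","sanding_block","mallet","glue","chisel"]:
        try:
            print(c,t,[(np.round(r["xyz"],4).tolist(),round(r["p"],2)) for r in models.tip_of(c,t)[:3]])
        except Exception as e: print(c,t,e)
p,d=viewer.capture("wrist"); cv2.imwrite("pics/wrist0.png",p)
print(bot.read_state())
E
```

```text
pics
scene key_light [([0.7839, -0.3165, -0.0011], 0.8), ([0.3355, -0.5082, -0.0019], 0.63), ([0.5059, -0.3848, 0.0001], 0.55)]
scene key_dark [([0.4836, -0.2909, 0.0035], 0.87)]
scene key_red [([0.4893, 0.0072, 0.0046], 0.6), ([0.4852, -0.1938, 0.0038], 0.5)]
scene tray [([0.4932, -0.2889, -0.0026], 0.9)]
scene recess [([0.4957, 0.3154, 0.0619], 0.62), ([0.3209, -0.2951, -0.0001], 0.43), ([0.3194, 0.2975, 0.0652], 0.33)]
scene board [([0.4458, 0.3075, -0.0019], 0.67)]
scene lamp [([0.4894, 0.0052, 0.0039], 0.67)]
scene dimmer_grip [([0.4906, 0.0096, 0.0868], 0.55)]
scene sanding_block [([0.3195, 0.2982, 0.0654], 0.74), ([0.7062, -0.149, -0.0018], 0.29)]
scene mallet [([0.6718, -0.367, -0.0008], 0.83)]
scene glue [([0.707, -0.148, 0.0003], 0.78)]
scene chisel [([0.3196, -0.2934, -0.0002], 0.7)]
side key_light [([0.3347, -0.5103, 0.0017], 0.94), ([0.4997, -0.3807, 0.0048], 0.93), ([0.7801, -0.3183, -0.0017], 0.72)]
side key_dark [([0.4826, -0.2879, 0.0043], 0.61)]
side key_red [([0.4808, -0.194, 0.0058], 0.75)]
side tray [([0.4949, -0.2839, 0.0004], 0.78)]
side recess [([0.5009, 0.313
[... 572 characters left out ...]
4,
        6.76899893e+01, -1.02280256e+01]), 'qvel': array([ 0.03894334, -0.08296025,  0.02363303,  0.12524377, -0.08291264,
        0.01186709]), 'tau': array([ 1.32022320e-03, -4.39999616e+01, -1.76979768e+01,  6.35947287e-02,
        5.05723350e-02, -1.08162951e-05]), 'position': array([6.24989290e-01, 1.28066132e-05, 2.33565584e-01]), 'tcp_rot': array([[ 2.34311488e-05,  9.99999999e-01,  2.15508649e-05],
       [ 1.00000000e+00, -2.34312229e-05,  3.43773098e-06],
       [ 3.43823594e-06,  2.15507843e-05, -1.00000000e+00]]), 'force': array([-0.87498371, -0.86381931,  0.50865689]), 'moment': array([-0.07329467,  0.01608641, -0.00598958]), 'grasp_force': 0.0, 'opening': 1.0013115104288723}
```

```bash
python3 -c "
import cv2,numpy as np
a=[cv2.imread(f'pics/{n}.png') for n in ('scene','side')]
cv2.imwrite('pics/v1.png',cv2.resize(a[0],(800,600),interpolation=cv2.INTER_CUBIC));cv2.imwrite('pics/v2.png',cv2.resize(a[1],(800,600),interpolation=cv2.INTER_CUBIC))"
```

```text
(no output)
```

View pics/v1.png

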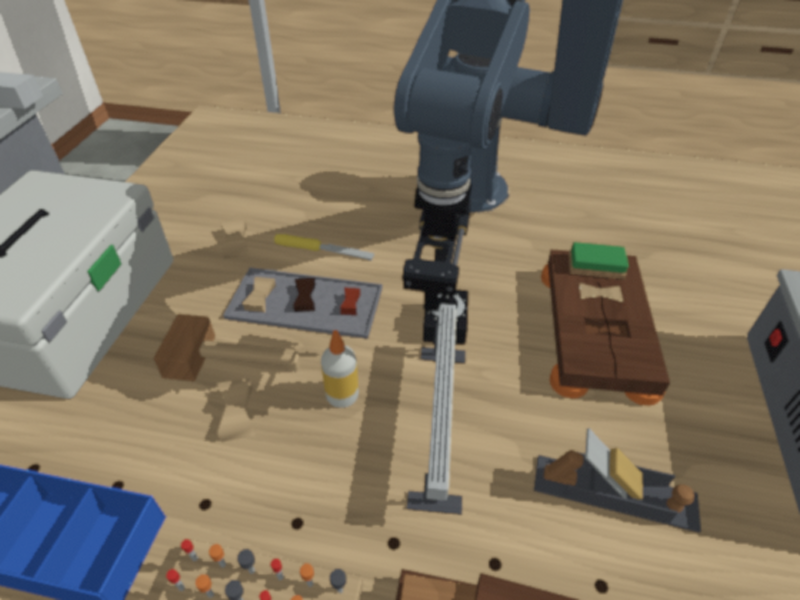

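View pics/v2.png

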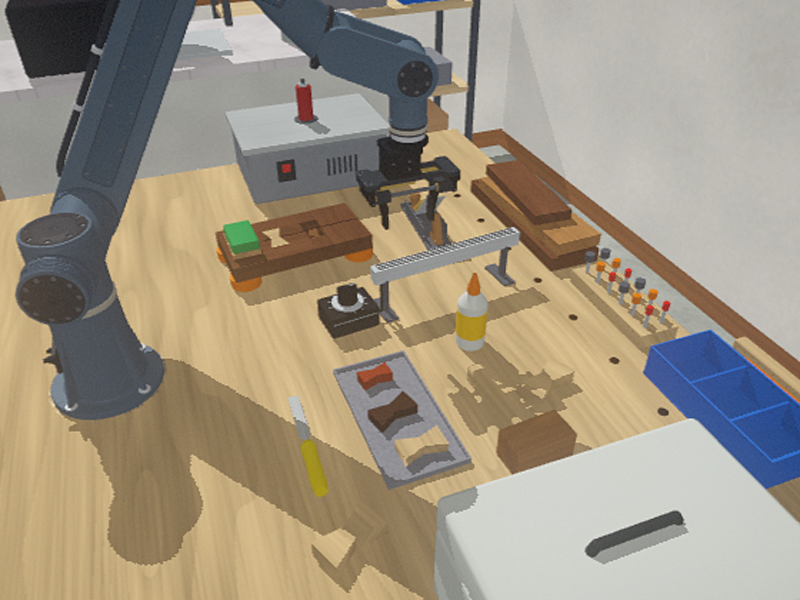

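The pale key is at the far-left end of the tray (scene px ~260,293 and side px ~422,443), the dark one is in the middle and the red one is nearest the lamp. The dimmer is at the robot end of the LED bar (side px ~348,300). The recess is at scene px ~605,328, and a loose pale look-alike lies outside the tray (side px ~335,548).

```bash
python3 - <<'E'
from h import *
i=viewer.camera_info("wrist"); print({k:np.round(v,3).tolist() for k,v in i.items()}); print(np.round(np.linalg.inv(i["world_to_cam"]),3))
E
python3 -m jog '[[1,0.01,-0.05,0,0,0,0],[1,0.01,-0.1,0,0,0,0],[1,0.01,-0.135,0,0,0,0],[1,0.01,-0.135,0,0,0,0],[1,0.01,-0.135,0,0,0,0]]'
python3 - <<'E'
from h import *
i=viewer.camera_info("wrist");p,d=viewer.capture("wrist"); cv2.imwrite("pics/w1.png",p)
P,v,u=cloud("wrist",d,info=i); np.savez("w1.npz",P=P,v=v,u=u)
for r in models.tip_of("wrist","dimmer_grip"): print(r)
m=(P[:,2]>.083)&(P[:,2]<.1)&(np.hypot(P[:,0]-.491,P[:,1]-.012)<.04)
Q=P[m]; print(m.sum(),Q.mean(0),Q[:,2].std())
r=cv2.minAreaRect((Q[:,:2]*1000).astype(np.float32)); print(r)
E
```

```text
{'fx': 356.663, 'fy': 356.663, 'cx': 284.564, 'cy': 212.67, 'world_to_cam': [[1.0, 0.0, -0.0, -0.626], [0.0, -0.96, 0.28, -0.034], [0.0, -0.28, -0.96, 0.391], [0.0, 0.0, 0.0, 1.0]]}
[[ 1.     0.     0.     0.626]
 [ 0.    -0.96  -0.28   0.077]
 [-0.     0.28  -0.96   0.385]
 [ 0.     0.     0.     1.   ]]
time_s: 1.98
position: [0.4914, 0.0097, 0.2341]
tcp_rot: [[0.0, 1.0, 0.003], [1.0, -0.0, -0.0], [-0.0, 0.003, -1.0]]
force: [-0.8, -0.8, 0.2]
opening: 0.998
grasp_force: 0.0
{'xyz': [0.4928, 0.0126, 0.0896], 'p': 0.94}
861 [0.49340842 0.01264591 0.09273436] 0.0023890806107868976
((493.4744873046875, 11.348221778869629), (41.2828254699707, 14.554343223571777), 2.9702858924865723)
```

View pics/w1.png

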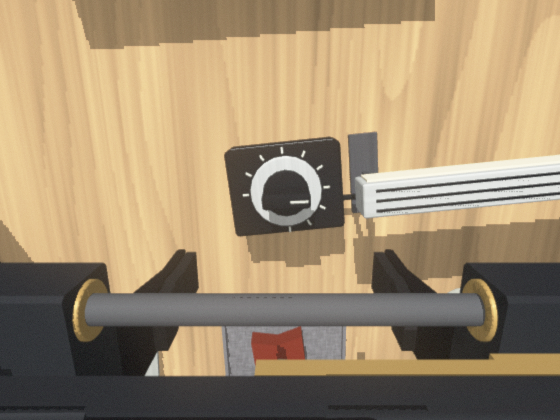

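The wrist view shows the knob bar near px (287,200), lying about along world x with its pointer mark to the right. Ten ticks run clockwise from left to bottom, so about 90° remains to the stop. I'll turn the tool to −93°, then descend and grip.

```bash
python3 -m jog '[[0.7,0.002,0.003,0,0,0,-10],[0.7,0.002,0.003,0,0,0,-20],[0.7,0.002,0.003,0,0,0,-30],[0.7,0.002,0.003,0,0,0,-40],[0.7,0.002,0.003,0,0,0,-50],[0.7,0.002,0.003,0,0,0,-60],[0.7,0.002,0.003,0,0,0,-70],[0.7,0.002,0.003,0,0,0,-80],[0.7,0.002,0.003,0,0,0,-90],[0.7,0.002,0.003,0,0,0,-93],[0.7,0.002,0.003,0.04,0,0,-93],[0.7,0.002,0.003,0.04,0,0,-93],[0.7,0.002,0.003,0.04,0,0,-93]]'
python3 - <<'E'
from h import *
print(bot.read_state()["joint_positions"].round(1))
i=viewer.camera_info("wrist");p,d=viewer.capture("wrist"); cv2.imwrite("pics/w2.png",p)
P,v,u=cloud("wrist",d,info=i)
for r in models.tip_of("wrist","dimmer_grip"): print(r)
m=(P[:,2]>.083)&(P[:,2]<.1)&(np.hypot(P[:,0]-.491,P[:,1]-.012)<.04)
Q=P[m]; print(m.sum(),Q.mean(0),Q[:,2].std())
r=cv2.minAreaRect((Q[:,:2]*1000).astype(np.float32)); print(r)
E
```

```text
time_s: 3.7
position: [0.494, 0.0119, 0.194]
tcp_rot: [[-0.999, -0.052, 0.001], [-0.052, 0.999, -0.0], [-0.001, -0.0, -1.0]]
force: [0.3, -0.6, -0.7]
opening: 0.7
grasp_force: 0.0
[ -11.6   23.5  103.     0.    53.4 -104.6]
{'xyz': [0.4967, 0.0101, 0.0876], 'p': 0.61}
1044 [0.49132139 0.01083461 0.09319465] 0.0017333086531746212
((492.5589599609375, 10.880324363708496), (40.97444152832031, 13.633915901184082), 2.9330475330352783)
```

```bash
python3 -m jog '[[0.7,0.001,-0.001,0.03,0,0,0],[0.7,0.001,-0.001,0.06,0,0,0],[0.7,0.001,-0.001,0.09,0,0,0],[0.7,0.001,-0.001,0.113,0,0,0],[0.7,0.001,-0.001,0.113,0,0,0],[0.7,0.001,-0.001,0.113,0,0,0],[0,0.001,-0.001,0.113,0,0,0],[0,0.001,-0.001,0.113,0,0,0],[0,0.001,-0.001,0.113,0,0,0],[0,0.001,-0.001,0.113,0,0,0],[0,0.001,-0.001,0.113,0,0,0],[0,0.001,-0.001,0.113,0,0,0]]'; python3 -c "
from h import *
print(bot.read_state()['moment'])"
```

```text
time_s: 5.3
position: [0.492, 0.0108, 0.0805]
tcp_rot: [[-0.999, -0.053, -0.0], [-0.053, 0.999, -0.0], [0.0, -0.0, -1.0]]
force: [0.3, -0.6, 0.5]
opening: 0.157
grasp_force: 30.0
[-0.02723457 -0.06740481 -0.00515312]
```

Gripped with a 14 mm opening. Now turning clockwise, which is positive about tool z.

```bash
python3 -m jog '[[0,0,0,0,0,0,8],[0,0,0,0,0,0,16],[0,0,0,0,0,0,24],[0,0,0,0,0,0,32],[0,0,0,0,0,0,40],[0,0,0,0,0,0,48],[0,0,0,0,0,0,56],[0,0,0,0,0,0,64],[0,0,0,0,0,0,70],[0,0,0,0,0,0,74],[0,0,0,0,0,0,74],[0,0,0,0,0,0,74]]'; python3 -c "
from h import *
s=bot.read_state();print(s['moment'],s['joint_positions'].round(1))"
```

```text
time_s: 6.8
position: [0.4926, 0.0116, 0.0805]
tcp_rot: [[-0.326, 0.945, 0.001], [0.945, 0.326, 0.001], [0.0, 0.002, -1.0]]
force: [2.9, 5.1, -0.5]
opening: 0.158
grasp_force: 30.0
[ 0.94841329 -0.36216576 -0.0506423 ] [-1.170e+01  3.480e+01  1.083e+02  1.000e-01  3.680e+01 -3.080e+01]
```

```bash
for k in 1; do python3 -m jog '[[0,0,0,0,0,0,4],[0,0,0,0,0,0,8],[0,0,0,0,0,0,12],[0,0,0,0,0,0,12]]'; python3 -c "
from h import *
s=bot.read_state();print(s['moment'])"; python3 -m jog '[[0,0,0,0,0,0,3],[0,0,0,0,0,0,5],[0,0,0,0,0,0,5]]'; python3 -c "
from h import *
s=bot.read_state();print(s['moment'])"; done
```

```text
time_s: 7.3
position: [0.4928, 0.0116, 0.0805]
tcp_rot: [[-0.122, 0.993, 0.002], [0.993, 0.122, 0.001], [0.001, 0.002, -1.0]]
force: [2.9, 4.9, -1.1]
opening: 0.158
grasp_force: 30.0
[ 0.97760849 -0.48150656 -0.03910724]
time_s: 7.68
position: [0.4928, 0.0114, 0.0806]
tcp_rot: [[-0.039, 0.999, 0.002], [0.999, 0.039, -0.0], [-0.0, 0.002, -1.0]]
force: [2.6, 6.0, -1.7]
opening: 0.158
grasp_force: 30.0
[ 0.93846998 -0.48190465  0.69847953]
```

```bash
python3 -m jog '[[0,0,0,0,0,0,2],[0,0,0,0,0,0,3],[0,0,0,0,0,0,3]]'; python3 -c "
from h import *
s=bot.read_state();print(s['moment'])"
```

```text
time_s: 8.05
position: [0.4928, 0.0112, 0.0806]
tcp_rot: [[0.014, 1.0, 0.002], [1.0, -0.014, -0.0], [-0.0, 0.002, -1.0]]
force: [3.4, 4.9, -1.5]
opening: 0.175
grasp_force: 32.1
[ 0.79393215 -0.496236    0.82594482]
```

At the stop: moment rose to 0.8 Nm after about 90°. Releasing, rising and going over the pale key.

```bash
python3 -m jog '[[0.4,0,0,0,0,0,0],[0.4,0,0,0,0,0,0],[0.4,0,0,0,0,0,0],[0.4,0,0,-0.05,0,0,0],[0.4,0,0,-0.1,0,0,0],[0.4,0,0,-0.15,0,0,0],[0.6,0,0,-0.18,0,0,0],[0.7,0,0,-0.18,0,0,0],[0.7,0,0,-0.18,0,0,0]]'
python3 - <<'E'
from h import *
i=viewer.camera_info("wrist");p,d=viewer.capture("wrist"); cv2.imwrite("pics/w3.png",p)
P,v,u=cloud("wrist",d,info=i)
m=(P[:,2]>.083)&(P[:,2]<.1)&(np.hypot(P[:,0]-.491,P[:,1]-.012)<.04)
Q=P[m]; print(m.sum(),Q.mean(0),cv2.minAreaRect((Q[:,:2]*1000).astype(np.float32)))
E
python3 -m jog '[[0.8,-0.05,0,0,0,0,0],[0.8,-0.1,0,0,0,0,0],[0.8,-0.15,0,0,0,0,0],[0.8,-0.2,0,0,0,0,0],[0.8,-0.25,0,0,0,0,0],[0.8,-0.3,0,0,0,0,0],[0.8,-0.35,0,0,0,0,0],[0.8,-0.393,0.008,0,0,0,0],[0.8,-0.393,0.008,0,0,0,0],[0.8,-0.393,0.008,0,0,0,0],[0.8,-0.393,0.008,0,0,0,0]]'
python3 - <<'E'
from h import *
print(bot.read_state()["joint_positions"].round(1))
i=viewer.camera_info("wrist");p,d=viewer.capture("wrist"); cv2.imwrite("pics/w4.png",p)
P,v,u=cloud("wrist",d,info=i); np.save("w4.npy",P)
for r in models.tip_of("wrist","key_light"): print(r)
for r in models.outline_of("wrist","key_light")[:3]:
    Q,_,_=cloud("wrist",d,r["mask"],i); print(r["p"],len(Q),np.median(Q,0)); t=Q[abs(Q[:,2]-np.median(Q[:,2]))<.004]; print(cv2.minAreaRect((t[:,:2]*1000).astype(np.float32)))
E
python3 -c "
import cv2,numpy as np
cv2.imwrite('pics/w34.png',np.hstack([cv2.resize(cv2.imread(f'pics/w{k}.png'),(400,300)) for k in (3,4)]))"
```

```text
time_s: 9.18
position: [0.491, 0.011, 0.2596]
tcp_rot: [[0.018, 1.0, -0.002], [1.0, -0.018, 0.0], [0.0, -0.002, -1.0]]
force: [0.1, -0.1, -0.7]
opening: 0.647
grasp_force: 0.0
679 [0.49330522 0.01287124 0.09325556] ((493.3579406738281, 11.340008735656738), (14.013957977294922, 41.94235610961914), 5.800259590148926)
time_s: 10.6
position: [0.4928, -0.3803, 0.2597]
tcp_rot: [[0.016, 1.0, -0.002], [1.0, -0.016, 0.002], [0.002, -0.002, -1.0]]
force: [0.6, 0.5, -0.3]
opening: 0.799
grasp_force: 0.0
[-47.9  28.5  80.7   0.   70.9 -47. ]
{'xyz': [0.5031, -0.3823, 0.0067], 'p': 0.83}
{'xyz': [0.783, -0.3118, -0.0032], 'p': 0.74}
{'xyz': [0.3373, -0.5101, -0.0036], 'p': 0.58}
0.93 1079 [ 0.35171754 -0.48602054  0.02811591]
((348.2571716308594, -489.09478759765625), (69.90167999267578, 20.6401309967041), 36.84018325805664)
0.63 2327 [ 0.5032306  -0.37826436  0.02677151]
((502.6661071777344, -380.19921875), (79.994384765625, 42.2015266418457), 3.858086585998535)
0.55 2844 [ 0.74812307 -0.32757043  0.02796674]
((754.8646850585938, -334.7348937988281), (56.95494842529297, 53.99373245239258), 8.86208438873291)
```

View pics/w34.png

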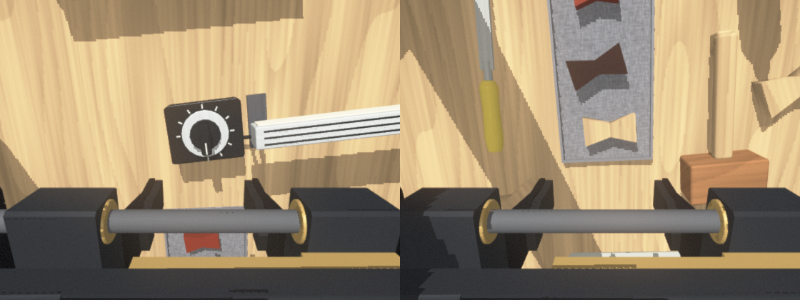

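Left half: the dimmer pointer is on its last tick, at px (207,152). Right half: the pale key is in the tray at px (610,130), measuring 80×42 mm with its top at 27 mm and a yaw of 3.9°, so it's the right one. The look-alike outside lies near the mallet.

```bash
python3 -m jog '[[0.7,0,0.01,0,0,0,10],[0.7,0,0.01,0,0,0,20],[0.7,0,0.01,0,0,0,30],[0.7,0,0.01,0,0,0,40],[0.7,0,0.01,0,0,0,50],[0.7,0,0.01,0,0,0,60],[0.7,0,0.01,0,0,0,70],[0.6,0,0.01,0,0,0,80],[0.6,0,0.01,0,0,0,85],[0.6,0,0.01,0.05,0,0,85],[0.6,0,0.01,0.09,0,0,85],[0.6,0,0.01,0.09,0,0,85],[0.6,0,0.01,0.09,0,0,85]]'
python3 - <<'E'
from h import *
i=viewer.camera_info("wrist");p,d=viewer.capture("wrist"); cv2.imwrite("pics/w5.png",p)
for r in models.tip_of("wrist","key_light"): print(r)
for r in models.outline_of("wrist","key_light")[:3]:
    Q,_,_=cloud("wrist",d,r["mask"],i); print(r["p"],len(Q),np.median(Q,0)); t=Q[abs(Q[:,2]-np.median(Q[:,2]))<.004]; print(cv2.minAreaRect((t[:,:2]*1000).astype(np.float32)))
# lamp yaw from scene
d=np.load("scene_d.npy"); P,_,_=cloud("scene",d)
m=(P[:,2]>.114)&(P[:,2]<.123)&(abs(P[:,0]-.75)<.22)&(abs(P[:,1]-.03)<.07); print(m.sum(),cv2.minAreaRect((P[m,:2]*1000).astype(np.float32)))
m=(P[:,2]>.055)&(P[:,2]<.07)&(abs(P[:,0]-.45)<.22)&(abs(P[:,1]-.31)<.15); print(m.sum(),np.median(P[m],0),cv2.minAreaRect((P[m,:2]*1000).astype(np.float32)))
E
```

```text
time_s: 12.38
position: [0.5041, -0.3828, 0.1721]
tcp_rot: [[0.998, 0.07, 0.002], [0.07, -0.998, -0.002], [0.002, 0.002, -1.0]]
force: [0.1, -0.5, 0.2]
opening: 0.599
grasp_force: 0.0
{'xyz': [0.4992, -0.3805, 0.0066], 'p': 0.62}
0.89 3672 [ 0.50816563 -0.38050497  0.02686726]
((502.96954345703125, -380.7453308105469), (80.37421417236328, 43.2085075378418), 3.8381404876708984)
1473 ((732.9969482421875, 34.405269622802734), (359.1479797363281, 27.79630470275879), 5.768235206604004)
5189 [0.48870587 0.31277609 0.06153392] ((448.8013000488281, 310.1262512207031), (344.58294677734375, 182.0041046142578), 4.737249374389648)
```

View pics/w5.png

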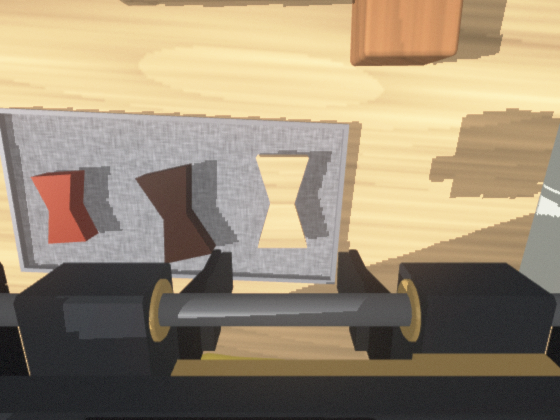

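The lamp's yaw of 5.8° against the bar's −84.2° is exactly 90°, so the dimmer is at its stop. In the picture the key sits at px (282,200), well between the fingers. Descending and gripping.

```bash
python3 -m jog '[[0.6,-0.001,-0.002,0.04,0,0,0],[0.6,-0.001,-0.002,0.08,0,0,0],[0.6,-0.001,-0.002,0.11,0,0,0],[0.6,-0.001,-0.002,0.13,0,0,0],[0.6,-0.001,-0.002,0.145,0,0,0],[0.6,-0.001,-0.002,0.153,0,0,0],[0.6,-0.001,-0.002,0.153,0,0,0],[0.6,-0.001,-0.002,0.153,0,0,0]]'
python3 -m jog '[[0.45,0,0,0,0,0,0],[0.4,0,0,0,0,0,0],[0.35,0,0,0,0,0,0],[0.3,0,0,0,0,0,0],[0.2,0,0,0,0,0,0],[0,0,0,0,0,0,0],[0,0,0,0,0,0,0],[0,0,0,0,0,0,0],[0,0,0,0,0,0,0]]'
```

```text
time_s: 13.52
position: [0.5025, -0.3808, 0.0184]
tcp_rot: [[0.998, 0.07, 0.001], [0.07, -0.998, -0.001], [0.001, 0.001, -1.0]]
force: [0.3, 0.3, -0.4]
opening: 0.6
grasp_force: 0.0
time_s: 14.65
position: [0.502, -0.3804, 0.0176]
tcp_rot: [[0.998, 0.07, 0.0], [0.07, -0.998, -0.0], [0.0, 0.0, -1.0]]
force: [1.0, 0.4, 0.4]
opening: 0.28
grasp_force: 27.4
```

```bash
python3 -m jog '[[0,0,0,-0.01,0,0,0],[0,0,0,-0.03,0,0,0],[0,0,0,-0.06,0,0,0],[0,0,0,-0.1,0,0,0],[0,0,0,-0.14,0,0,0],[0,0,0,-0.18,0,0,0],[0,0,0,-0.22,0,0,0],[0,0,0,-0.25,0,0,0],[0,0,0,-0.25,0,0,0]]'
python3 -m jog '[[0,0,-0.03,0,0,0,-7],[0,0.002,-0.07,0,0,0,-14],[0,0.004,-0.11,0,0,0,-21],[0,0.006,-0.15,0,0,0,-28],[0,0.008,-0.19,0,0,0,-35],[0,0.01,-0.23,0,0,0,-42],[0,0.012,-0.27,0,0,0,-49],[0,0.014,-0.31,0,0,0,-56],[0,0.016,-0.35,0,0,0,-63],[0,0.018,-0.39,0,0,0,-70],[0,0.02,-0.43,0,0,0,-77],[0,0.022,-0.47,0,0,0,-84],[0,0.025,-0.51,0,0,0,-90],[0,0.028,-0.55,0,0,0,-90.7],[0,0.03,-0.58,0,0,0,-90.7],[0,0.031,-0.605,0,0,0,-90.7],[0,0.031,-0.617,0,0,0,-90.7],[0,0.031,-0.617,0,0,0,-90.7],[0,0.031,-0.617,0,0,0,-90.7],[0,0.031,-0.617,0,0,0,-90.7]]'
cat > meas.py <<'E'
from h import *
import sys
n=sys.argv[1]
i=viewer.camera_info("wrist");p,d=viewer.capture("wrist"); cv2.imwrite(f"pics/{n}.png",p); np.savez(f"{n}.npz",d=d,T=i["world_to_cam"])
for r in models.tip_of("wrist","recess"): print(r)
for t in ["recess","key_light"]:
  for r in models.outline_of("wrist",t)[:3]:
    Q,_,_=cloud("wrist",d,r["mask"],i); 
    if len(Q)<50: continue
    print(t,round(r["p"],2),len(Q),np.median(Q,0)); q=Q[abs(Q[:,2]-np.median(Q[:,2]))<.004]; print(cv2.minAreaRect((q[:,:2]*1000).astype(np.float32)))
P,v,u=cloud("wrist",d,None,i)
m=(P[:,2]<.056)&(P[:,2]>.035)&(np.hypot(P[:,0]-.497,P[:,1]-.314)<.06)
Q=P[m]; print("pocket",m.sum(),np.median(Q,0) if m.any() else 0, cv2.minAreaRect((Q[:,:2]*1000).astype(np.float32)) if m.any() else 0)
m=(abs(P[:,2]-.063)<.005)&(np.hypot(P[:,0]-.497,P[:,1]-.314)<.09); print("board z",np.median(P[m,2]))
E
python3 meas.py w6
```

```text
time_s: 15.78
position: [0.5032, -0.3814, 0.2722]
tcp_rot: [[0.998, 0.07, 0.006], [0.07, -0.998, -0.006], [0.005, 0.007, -1.0]]
force: [0.3, 0.1, -1.0]
opening: 0.278
grasp_force: 27.4
time_s: 18.27
position: [0.49, 0.2364, 0.2676]
tcp_rot: [[-0.081, 0.997, -0.0], [0.997, 0.081, -0.0], [-0.0, -0.0, -1.0]]
force: [-0.7, 0.3, -1.5]
opening: 0.282
grasp_force: 27.4
{'xyz': [0.4996, 0.3188, 0.0621], 'p': 0.78}
recess 0.73 59166 [0.47174587 0.32744437 0.06287462]
((447.894287109375, 311.35076904296875), (341.15557861328125, 181.02828979492188), 4.889051914215088)
key_light 0.73 10334 [0.48966503 0.25767715 0.27681954]
((490.55426025390625, 237.4183349609375), (43.80879592895508, 80.36088562011719), 4.403413772583008)
pocket 2873 [0.49801607 0.31986912 0.0495461 ] ((498.1191101074219, 315.3216247558594), (44.08511734008789, 81.28018188476562), 4.853546619415283)
board z 0.06291573899568426
```

View pics/w6.png

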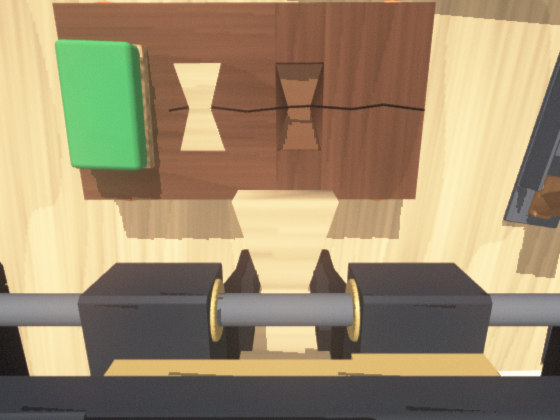

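The recess is at px (300,107) and the key is held level at px (285,240). Recess centre is (0.498, 0.3154) at yaw 4.8°; the key is at (0.4906, 0.2374), yaw 4.4°, underside 0.255. Moving over at height, then down to within ~4 cm.

```bash
python3 -m jog '[[0,0.03,0.005,0,0,0,-0.4],[0,0.06,0.01,0,0,0,-0.4],[0,0.077,0.014,0,0,0,-0.4],[0,0.077,0.014,0.04,0,0,-0.4],[0,0.077,0.014,0.08,0,0,-0.4],[0,0.077,0.014,0.12,0,0,-0.4],[0,0.077,0.014,0.145,0,0,-0.4],[0,0.077,0.014,0.15,0,0,-0.4],[0,0.077,0.014,0.15,0,0,-0.4],[0,0.077,0.014,0.15,0,0,-0.4],[0,0.077,0.014,0.15,0,0,-0.4]]'
python3 meas.py w7
```

```text
time_s: 19.85
position: [0.4983, 0.3155, 0.1188]
tcp_rot: [[-0.089, 0.996, 0.002], [0.996, 0.089, 0.001], [0.001, 0.002, -1.0]]
force: [-0.9, 0.4, 0.0]
opening: 0.282
grasp_force: 27.4
recess 0.64 78991 [0.46476267 0.36072381 0.06292219]
((470.1773681640625, 312.7433166503906), (296.9798278808594, 180.45468139648438), 4.771486759185791)
key_light 0.68 10493 [0.49774098 0.33672987 0.12806124]
((498.42803955078125, 317.1252746582031), (43.58149337768555, 78.849853515625), 4.859537601470947)
pocket 1032 [0.49481076 0.34851419 0.04956843] ((495.03790283203125, 348.5022888183594), (43.99864196777344, 10.61221981048584), 4.157324314117432)
board z 0.06293593063374012
```

View pics/w7.png

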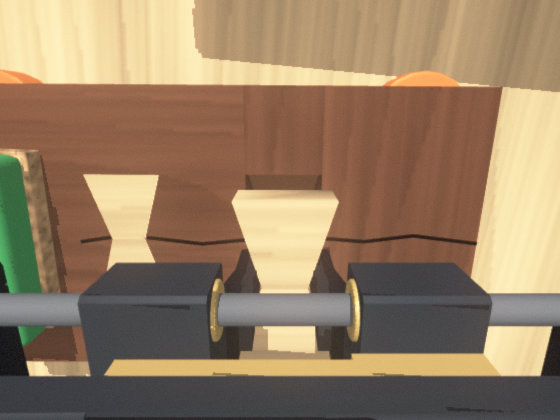

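Key and recess coincide within ~1 mm, and the recess's far end shows at px (284,182) just beyond the key. Final correction and descent.

```bash
python3 -m jog '[[0,-0.001,0,0.008,0,0,0],[0,-0.001,0,0.016,0,0,0],[0,-0.001,0,0.023,0,0,0],[0,-0.001,0,0.029,0,0,0],[0,-0.001,0,0.032,0,0,0],[0,-0.001,0,0.032,0,0,0],[0,-0.001,0,0.032,0,0,0],[0,-0.001,0,0.032,0,0,0]]'
python3 meas.py w8
python3 - <<'E'
from h import *
p,d=viewer.capture("side"); cv2.imwrite("pics/s8.png",p)
i=viewer.camera_info("side"); X=np.array(i["world_to_cam"])@[.498,.315,.07,1]; u=int(i["fx"]*X[0]/X[2]+i["cx"]);v=int(i["fy"]*X[1]/X[2]+i["cy"])
cv2.imwrite("pics/s8c.png",cv2.resize(p[max(0,v-75):v+75,max(0,u-100):u+100],(800,600),interpolation=cv2.INTER_CUBIC))
E
```

```text
time_s: 21.05
position: [0.4978, 0.3143, 0.0858]
tcp_rot: [[-0.089, 0.996, 0.001], [0.996, 0.089, 0.0], [0.0, 0.001, -1.0]]
force: [0.2, 0.5, 0.7]
opening: 0.279
grasp_force: 27.4
recess 0.61 98000 [0.4716557  0.36298176 0.06293922]
((483.1004943847656, 321.1767272949219), (270.12115478515625, 165.81739807128906), 4.75418758392334)
key_light 0.71 10329 [0.49730933 0.33561211 0.09511205]
((497.9930419921875, 315.9812927246094), (43.87689971923828, 78.76811218261719), 4.769074440002441)
pocket 501 [0.49490744 0.35127158 0.04955557] ((495.0040588378906, 351.52984619140625), (44.205074310302734, 4.232070446014404), 5.474102973937988)
board z 0.0629375618079605
```

View pics/s8c.png

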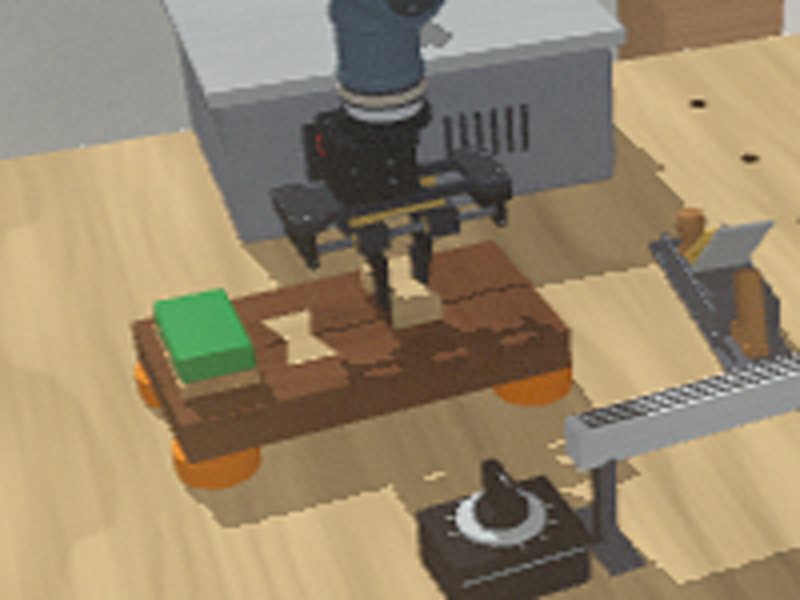

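The key sits centred over the recess (crop px ~405,290), about 10 mm clear, and the sanding block and inlaid key are undisturbed.

```bash
python3 -m jog '[[0,0,0,0,0,0,0],[0,0,0,0,0,0,0],[0,0,0,0,0,0,0],[0,0,0,0,0,0,0]]' && python3 -c "
from rig import workorder
print(workorder.hand_in())"
```

```text
time_s: 21.8
position: [0.4976, 0.3142, 0.0855]
tcp_rot: [[-0.089, 0.996, -0.0], [0.996, 0.089, -0.0], [-0.0, -0.0, -1.0]]
force: [0.6, 0.4, -1.0]
opening: 0.28
grasp_force: 27.4
the job is handed in; nothing more can be done
None
```

The dimmer is turned clockwise to its stop, and the pale key is held still and level over the recess, about 10 mm clear of the board and lined up to within about 1 mm; the job was handed in at about 22 s, and no verdict came back.

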